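# Tip the trivet over and push it up to the serving board

## Robot

A 6-joint arm with a two-finger parallel gripper is mounted at the origin on the work surface. World frame = base frame: x ahead of the robot, y to its left, z up, the work surface at z = 0. Lengths are in m, angles in rad, forces in N, time in s.
With the tool pointing down it reaches from about 0.325 to 0.775 m from the base axis. Payload 5.5 kg.
Tool frame: the origin (TCP) lies midway between the tips of the shut fingers; the grasp point (between the pads) lies 19 mm behind it; z points along the fingers, y is the direction in which the jaws open and shut (so a half turn about z gives the same grasp; the last joint's range is limited). The gripper opens to 85 mm and grips with 20 to 120 N. Pads are 22 mm wide; open, the fingers measure 114 mm over their backs; the gripper's body (76 mm by 85 mm) begins 54 mm behind the grasp point. The pads swing forward as they close: fully open they stand 13 mm farther back than shut.
Start: joints at [-1.183, 0.091, 1.231, -0, 1.82, -0.057], TCP at [0.258, -0.542, 0.231] pointing down, gripper open.
Joint ranges: [-2.87, 2.87], [-0.86, 2.18], [0.17, 2.46], [-1.51, 4.65], [0.06, 2.69], [-2.65, 2.65]. Speed limits (rad/s): [2.57, 2.57, 3.01, 3.14, 3.14, 3.14].

## Interface

Orientations are given as a 3x3 rotation matrix whose columns are the frame's x, y, z axes.
In Python, from bench import env gives the robot as it stands.
- The arm moves only by the tool step_arm, never from a script. Its argument "steps" is a list that holds one entry, the list of rows, each a list of 4 numbers: the shift along the tool's x, y, z in units of 25 mm (1.0 is 25 mm), then the turn about the tool's z in units of 5 degrees (1.0 is 5 degrees). In form: [[[dx, dy, dz, spin], ...]]. A call has exactly 5 rows; each row is the pose to reach, as a shift and turn from the pose commanded when the call began, along the tool's axes at that moment; what a row does not reach only later rows make up. A row lasts 1/10 s, in which the tool goes at most 50 mm and 8.59 degrees, less where a joint would pass 70% of its speed; a pose out of reach is approached as far as the arm can. A call with a gripper value outside its range is refused whole. "hand" is the opening in per cent of the stroke, from 0 (shut) to 100 (fully open), set as the call begins (left out, the last holds). The fingers move at their own pace and stop on an object; "force" is the grip in N (left out, the last holds). Time passes only in rows, so rows that repeat a pose let the fingers close, or fill a call up. It gives the time, the measured TCP pose, the force and the opening at its end, in the units of the state.
- env.observe(): the state, without advancing time (a new reading comes with each control period).
- env.capture(name): name is "scene" or "top" or "wrist"; returns a dict with "image" (400x640x3 uint8, red, green, blue), "fx", "fy", "cx", "cy" (pixels), "k1" (the pictures are not rectified: a ray, as slopes to the right and down, at radius r is drawn at 1 + k1 r^2 times it, then the intrinsics apply), "R" (3x3) and "t" (3): a world point X has camera coordinates R X + t. Camera axes: x right, y down, z forward; pixel columns grow to the right and rows downward; lengths in m; the calibration is good to about 2 mm. A picture is of the moment at which its call begins. There is no depth.
- env.job_done(): hands the job in, once; it reports no verdict.
The state is a dict: "t": time; "joints": joint angles; "joint_velocities": joint speeds; "joint_efforts": joint torques, N m; "ee_pos": TCP position; "ee_rot": TCP orientation; "wrist_force": force on the tool from outside, world axes, zero at the start; "torque": the same for the moment, N m; "gripper_width": opening from 0.0 (shut) to 1.0 (fully open).
Only numpy, scipy, OpenCV 4.12 (cv2) and the standard library are available. Lean on these libraries where they do the work, as an engineer would, in place of code of your own. Each camera call takes 0.05 s, during which the arm holds its last target.

## Task

The square wooden trivet stands on its edge. Push it over where it stands so that it falls away from the stacked ceramic bowls and lies flat on the table, then push it along the table until one of its sides lies flush against the long front edge of the serving board (the edge facing the robot), so that the hot pot can later be slid straight across onto it. Only push with the fingers: do not grip, lift or carry the trivet, and leave everything else where it is.

Things in the scene. Friction and masses are not known exactly. Their poses are not given: they have to be found in the camera images.
- trivet: The trivet: a square cherry wood slab, 150 x 150 mm, 24 mm thick, about 0.3 kg, grooved alike on both faces, loose, standing on edge on the table. Origin: the middle of the edge it stands on at the start. Its x axis runs along that edge (level), its z axis from that edge to the opposite edge (up while it stands), its y axis is square to its faces; the faces lie 12 mm either side of the origin along y. The faces look roughly to the robot's left and right.
- trivet_mid (a point): The centre of the trivet slab: 75 mm above the table while it stands, 12 mm while it lies flat. Same axes as the trivet.
- board: Serving board, fixed, dark wood, beyond the trivet: 200 mm deep (its x axis, pointing away from the robot), 560 mm long (y), 24 mm high. The brown caquelon and the burner with its brass-toned knob stand fixed on it, behind its front edge, tops 109 mm above the table. Origin: middle of its straight long front edge (facing the robot), at table height; that upright front face runs 280 mm to either side along y.
- bowl_large: The largest of three nested white ceramic bowls, rim diameter 148 mm, 62 mm high, loose, to the left or right of the trivet. Origin: centre of its underside.
- bowl_medium: The middle bowl (rim 122 mm, 56 mm high), loose in the large one; the whole stack is about 62 mm high. Origin: centre of its underside.
- bowl_small: The smallest bowl (rim 98 mm, 50 mm high), loose in the middle one. Origin: centre of its underside.
- fork_stand: The cherry wood fork stand with six fondue forks: round foot 116 mm across, 225 mm high, loose, on the other side of the trivet from the bowls. Origin: centre of its underside.
- lid: The stainless steel lid, 170 mm across, 50 mm high with its knob, lying loose on the table on the right. Origin: centre of its underside.
- mill: A dark wooden pepper mill, 58 mm across, 158 mm high, loose, standing on the table on the left. Origin: centre of its underside.

How it is judged:
By the outcome, as a careful person would: the job done as asked, in the order asked, and still so for the second after the job is handed in, with the robot touching nothing.
It also fails if it takes over 48 s, if anything falls off the work surface, if the arm or the gripper's body presses on something with over 40 N, if the wrist force passes 120 N, or if a joint passes its speed limit or range.

## Working session

There is one attempt and no reset: what is moved stays moved. The work goes in short steps, Python scripts to look and compute and a tool call to move; the robot and the scene stay as the last step left them, time stands still between calls to the robot, and variables do not carry over. Pictures are saved under pics/ and viewed, and the job is handed in when it is done.

Besides the shell and the picture viewer there is one more tool, called after "Call:" as name(argument=value, ...), one argument or row to a line, values as JSON. step_arm: Moves the arm, as the interface text tells. Its arguments: {"type":"object","properties":{"steps":{"type":"array"},"hand":{"type":"number"},"force":{"type":"number"}},"required":["steps"]}

```bash
mkdir -p pics; ls
python3 - <<'E'
from bench import env
import cv2
for n in ["scene","top","wrist"]:
    c=env.capture(n); cv2.imwrite(f"pics/{n}0.png",c["image"][:,:,::-1]); print(n,{k:(v if k!="image" else 0) for k,v in c.items()})
s=env.observe(); print(s)
E
```

```text
pics
scene {'image': 0, 'fx': 368.54548500747933, 'fy': 368.54548500747933, 'cx': 316.6512235296029, 'cy': 201.44011327992268, 'k1': -0.00827571799280925, 'R': array([[-0.80771737,  0.58949579,  0.0093467 ],
       [ 0.38114811,  0.53420657, -0.75455249],
       [-0.44979858, -0.60590268, -0.65617313]]), 't': array([ 0.47534196, -0.16977523,  1.45432921])}
top {'image': 0, 'fx': 420.2573869986955, 'fy': 420.2573869986955, 'cx': 319.17606765903855, 'cy': 202.07675325186486, 'k1': -0.06458417543708675, 'R': array([[-0.00165681, -0.99997311, -0.00714341],
       [-0.99546593,  0.00232863, -0.09509027],
       [ 0.09510434,  0.00695347, -0.99544302]]), 't': array([-0.00609696,  0.60004595,  1.06353439])}
wrist {'image': 0, 'fx': 351.95891751525204, 'fy': 351.95891751525204, 'cx': 322.3517542669875, 'cy': 193.2121480890766, 'k1': -0.002403982341661059, 'R': array([[ 0.43061666, -0.90253255, -0.00207129],
       [-0.87194246, -0.41661177,  0.25719832],
       [-0.23299278, -0.10894783, -0.96635642]]), 't': array([-0.5986193 , -0.03371134,  0.3783973 ])}
{'t': 0.15, 'joints': array([-1.18267616e+00,  9.17294041e-02,  1.23162644e+00, -1.64097475e-05,
        1.81981215e+00, -5.66762735e-02]), 'joint_velocities': array([ 0.00203582, -0.00362018, -0.00240083, -0.00031678, -0.0002122 ,
        0.00053843]), 'joint_efforts': array([ 1.75817819e-03, -4.59369886e+01, -4.18527281e+01, -7.92756555e-05,
        9.54306044e-03, -2.82684852e-05]), 'ee_pos': array([ 0.2580876 , -0.54141238,  0.23037488]), 'ee_rot': array([[ 9.02700029e-01,  4.30270014e-01, -6.10906937e-04],
       [ 4.30270441e-01, -9.02698864e-01,  1.45215149e-03],
       [ 7.33522430e-05, -1.57371239e-03, -9.99998759e-01]]), 'wrist_force': array([-0.41542906, -0.12879532, -0.14267848]), 'torque': array([-0.03016252, -0.00347865,  0.01044126]), 'gripper_width': 0.9923580058365614}
```

View pics/scene0.png

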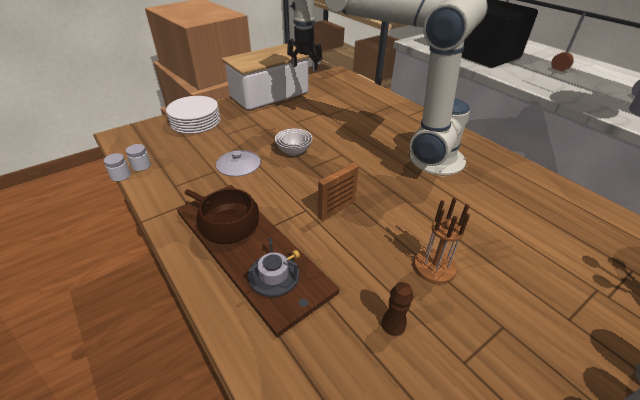

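View pics/top0.png

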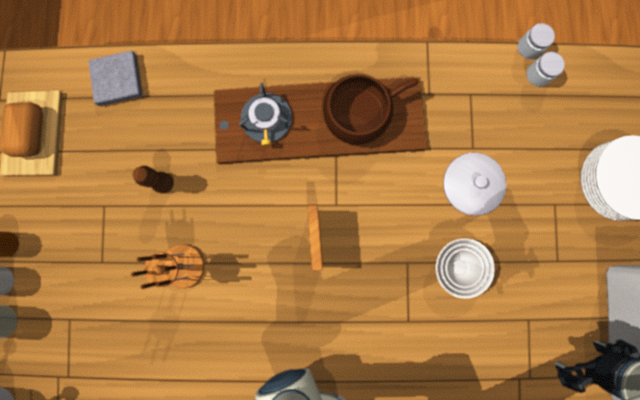

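The scene view shows the trivet standing at about (338,190), bowls (293,143), fork stand (437,265). In the top view the trivet is at (316,240), bowls (465,268) on the right, fork stand foot (185,266), and the board's front edge runs (217,162)–(427,150). The trivet has to fall left (+y). Next I measure.

```bash
cat > h.py <<'E'
import numpy as np, cv2
from bench import env
def K(c): return np.array([[c["fx"],0,c["cx"]],[0,c["fy"],c["cy"]],[0,0,1]]), np.array([c["k1"],0,0,0,0.])
def pix2w(c,uv,z):
    # model: drawn = ray*(1+k1 r^2): OpenCV
    k,d=K(c); uv=np.array(uv,float).reshape(-1,1,2)
    n=cv2.undistortPoints(uv,k,d).reshape(-1,2)
    R,t=np.array(c["R"]),np.array(c["t"]); C=-R.T@t
    z=np.broadcast_to(z,len(n)); out=[]
    for (a,b),zz in zip(n,z):
        r=R.T@np.array([a,b,1]); out.append(C+r*(zz-C[2])/r[2])
    return np.array(out)
def w2pix(c,X):
    k,d=K(c); R,t=np.array(c["R"]),np.array(c["t"])
    return cv2.projectPoints(np.array(X,float).reshape(-1,1,3),cv2.Rodrigues(R)[0],t,k,d)[0].reshape(-1,2)
def crop(c,x0,y0,x1,y1,s,name):
    im=c["image"][y0:y1,x0:x1,::-1]; cv2.imwrite(name,cv2.resize(im,None,fx=s,fy=s,interpolation=cv2.INTER_CUBIC))
E
python3 - <<'E'
from h import *
c=env.capture("top"); crop(c,205,130,435,280,3.4,"pics/t1.png")
crop(c,120,140,320,290,4,"pics/t1b.png")
c=env.capture("scene"); crop(c,300,150,380,230,7,"pics/s1.png")
E
```

```text
(no output)
```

View pics/t1.png

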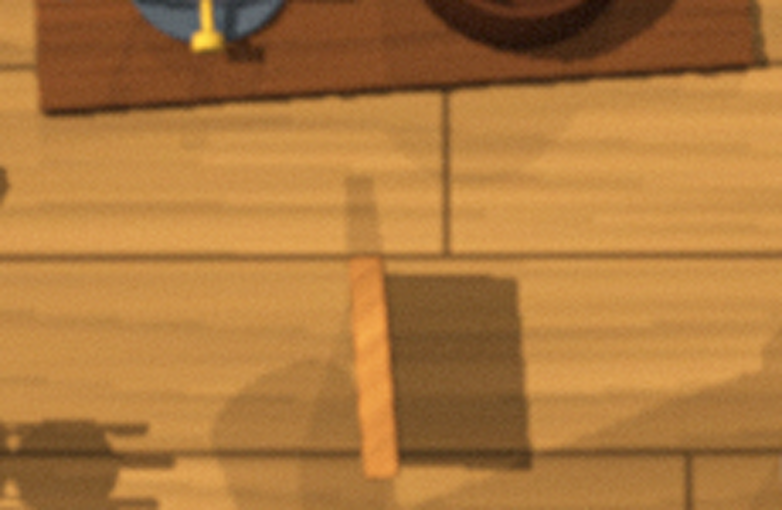

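View pics/t1b.png

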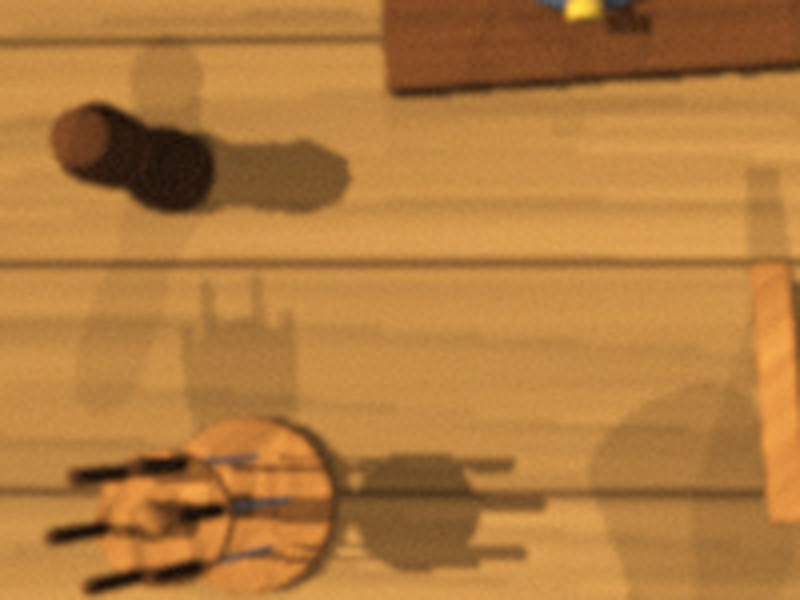

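View pics/s1.png

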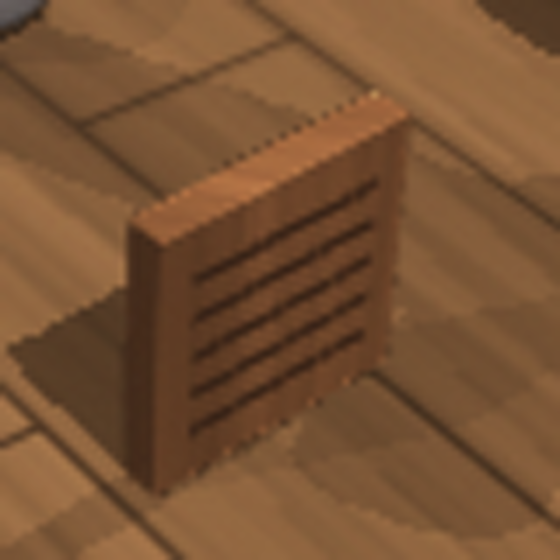

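Run:
```python
from h import *
c=env.capture("top"); R,t=c["R"],c["t"]; print("C",-R.T@t)
f=lambda L,s,x0,y0:[((u+.5)/s+x0-.5,(v+.5)/s+y0-.5) for u,v in L]
P=pix2w(c,f([(350,257),(383,257),(398,475),(365,478)],3.4,205,130),.15);print("triv",P.round(4))
P=pix2w(c,f([(42,108),(745,66)],3.4,205,130),.024);print("board top",P.round(4))
P=pix2w(c,f([(42,114),(755,69)],3.4,205,130),.0);print("board bot",P.round(4))
d=P[1]-P[0];print("slope",d[0]/d[1], "ang",np.degrees(np.arctan2(-d[0],-d[1])))
P=pix2w(c,f([(335,510),(250,418),(255,592),(175,170)],4,120,140),.0);print("fork R,front,back; mill",P.round(4))
P=pix2w(c,[(437,268),(495,268),(465,240),(465,297)],.06);print("bowl",P.round(4))
P=pix2w(c,[(444,184),(506,184),(475,153),(475,214)],.0);print("lid",P.round(4))
c=env.capture("scene")
P=pix2w(c,f([(133,222),(165,240),(410,118),(375,92)],7,300,150),.15);print("triv scene",P.round(4))
P=pix2w(c,f([(160,492),(385,372)],7,300,150),.0);print("triv bottom scene +y face",P.round(4))
# board corners in scene: right-front
```

```text
C [ 0.49616846 -0.01488934  1.11570287]
triv [[ 0.5812  0.0186  0.15  ]
 [ 0.5811 -0.0038  0.15  ]
 [ 0.4345 -0.0136  0.15  ]
 [ 0.4325  0.0085  0.15  ]]
board top [[ 0.7094  0.2634  0.024 ]
 [ 0.741  -0.2847  0.024 ]]
board bot [[ 0.7092  0.2694  0.    ]
 [ 0.7439 -0.2986  0.    ]]
slope -0.06111887283893281 ang -3.497502798698583
fork R,front,back; mill [[0.4303 0.3001 0.    ]
 [0.4909 0.3588 0.    ]
 [0.3761 0.3528 0.    ]
 [0.6581 0.4153 0.    ]]
bowl [[ 0.4309 -0.3016  0.06  ]
 [ 0.4297 -0.4489  0.06  ]
 [ 0.5003 -0.3744  0.06  ]
 [ 0.3586 -0.3705  0.06  ]]
lid [[ 0.6508 -0.3427  0.    ]
 [ 0.6507 -0.5126  0.    ]
 [ 0.7357 -0.4307  0.    ]
 [ 0.5697 -0.4242  0.    ]]
triv scene [[ 0.584   0.0011  0.15  ]
 [ 0.5804  0.0188  0.15  ]
 [ 0.4385  0.012   0.15  ]
 [ 0.4382 -0.0124  0.15  ]]
triv bottom scene +y face [[ 0.5776  0.0165 -0.    ]
 [ 0.4387  0.0129 -0.    ]]
```

Call:
step_arm(
  steps=[
    [[1.0,-0.8,0,0.9],[2.4,-1.8,0,1.8],[3.9,-2.9,0,2.8],[5.3,-4.0,0,3.7],[6.6,-5.0,0,4.4]],
  ],
  hand=0,
)

```text
t: 0.85
ee_pos: [0.3539, -0.356, 0.2314]
ee_rot: [[0.998, 0.058, 0.0], [0.058, -0.998, -0.0], [0.0, 0.0, -1.0]]
wrist_force: [0.1, -0.2, 0.5]
gripper_width: 0.143
```

Call:
step_arm(
  steps=[
    [[1.0,-1.6,0,0],[2.1,-3.3,0,0],[3.1,-5.0,0,0],[4.1,-6.6,0,0],[5.0,-8.0,0,0]],
  ],
)

```text
t: 1.35
ee_pos: [0.4666, -0.1484, 0.2316]
ee_rot: [[0.998, 0.062, 0.001], [0.062, -0.998, -0.0], [0.001, 0.0, -1.0]]
wrist_force: [0.6, -0.6, -0.2]
gripper_width: 0.001
```

Call:
step_arm(
  steps=[
    [[0.6,-1.2,0.5,0],[1.2,-2.4,1.5,0],[1.8,-3.4,2.8,0],[1.85,-3.6,4.0,0],[1.85,-3.6,4.2,0]],
  ],
)

```text
t: 1.85
ee_pos: [0.5047, -0.0564, 0.1218]
ee_rot: [[0.998, 0.063, -0.007], [0.063, -0.998, 0.001], [-0.007, -0.002, -1.0]]
wrist_force: [-0.9, -0.6, -0.1]
gripper_width: 0.002
```

Run:
```python
from h import *
c=env.capture("top"); crop(c,205,130,435,280,3.4,"pics/t2.png")
c=env.capture("scene"); crop(c,240,90,400,230,5,"pics/s2.png")
s=env.observe(); print(s["ee_pos"],s["wrist_force"],s["t"])
```

```text
[ 0.50600352 -0.05801608  0.12567084] [ 0.61371243 -0.24154658  0.48937505] 1.95
```

View pics/t2.png

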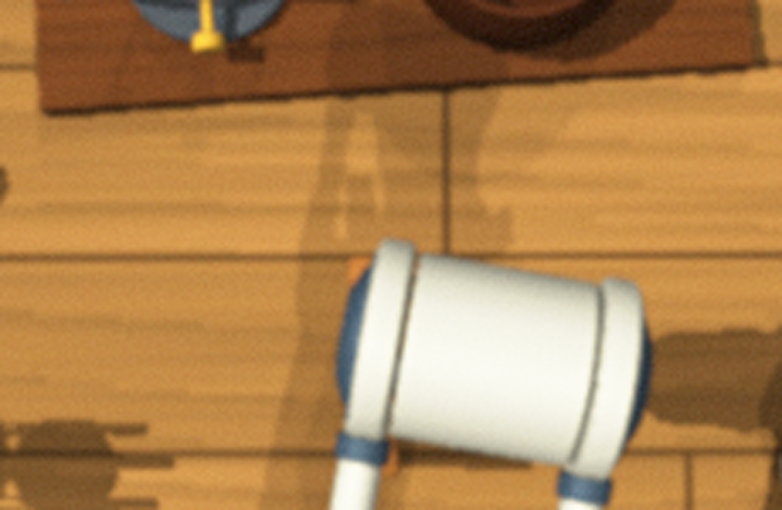

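View pics/s2.png

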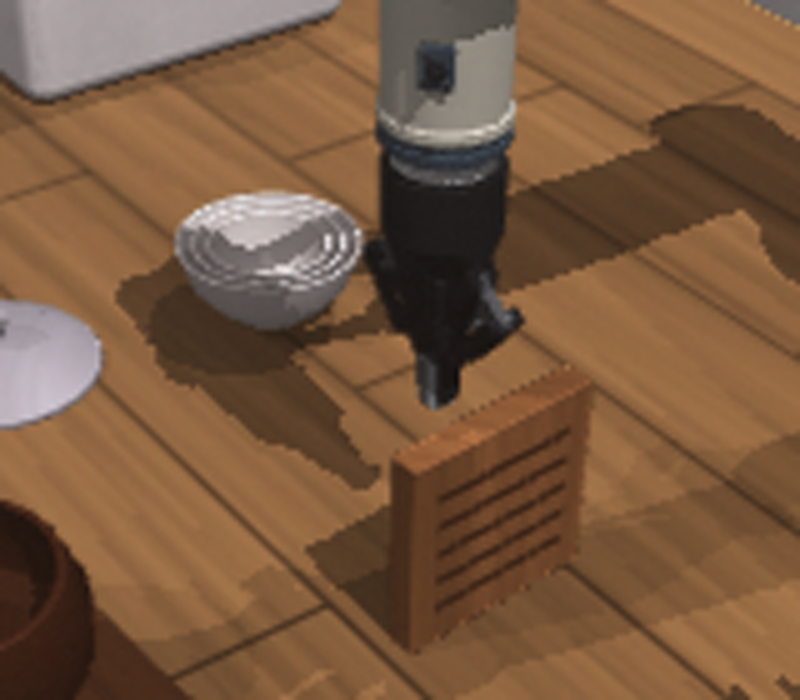

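The arm hides the trivet in the top view; in the scene crop the shut fingertips at (437,400) are on the trivet's bowl side, just below its top. Now a slow push towards +y.

Call:
step_arm(
  steps=[
    [[0,-0.5,0,0],[0,-0.9,0,0],[0,-1.2,0,0],[0,-1.4,0,0],[0,-1.6,0,0]],
  ],
)

```text
t: 2.45
ee_pos: [0.5043, -0.0176, 0.1269]
ee_rot: [[0.998, 0.061, 0.001], [0.061, -0.998, -0.0], [0.001, 0.0, -1.0]]
wrist_force: [-0.3, -0.5, 0.3]
gripper_width: 0.001
```

Call:
step_arm(
  steps=[
    [[0,-0.2,0,0],[0,-0.4,0,0],[0,-0.6,0,0],[0,-0.7,0,0],[0,-0.7,0,0]],
  ],
)

```text
t: 2.95
ee_pos: [0.5031, -0.0002, 0.1262]
ee_rot: [[0.998, 0.061, -0.0], [0.061, -0.998, 0.0], [-0.0, -0.0, -1.0]]
wrist_force: [0.3, -0.4, 0.2]
gripper_width: 0.001
```

Run:
```python
from h import *
c=env.capture("scene"); crop(c,240,90,400,230,5,"pics/s3.png")
s=env.observe(); print(s["ee_pos"],s["wrist_force"],s["t"])
```

```text
[ 5.03116556e-01 -4.01287087e-04  1.26206583e-01] [ 0.29274483 -0.32083872 -0.10016642] 3.0
```

View pics/s3.png

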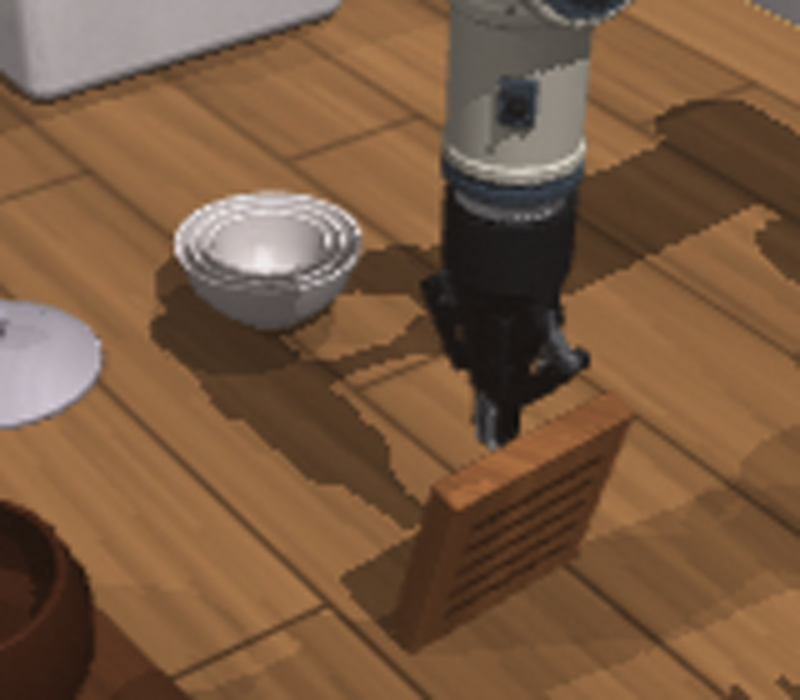

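The trivet is tilting to the left about its lower edge, near (410,645), which hasn't moved. A little more.

Call:
step_arm(
  steps=[
    [[0,-0.15,0,0],[0,-0.3,0,0],[0,-0.45,0,0],[0,-0.5,0,0],[0,-0.5,0,0]],
  ],
)

```text
t: 3.5
ee_pos: [0.5024, 0.0122, 0.1263]
ee_rot: [[0.998, 0.061, 0.0], [0.061, -0.998, -0.0], [0.0, 0.0, -1.0]]
wrist_force: [-0.5, 0.2, 0.3]
gripper_width: 0.002
```

Run:
```python
from h import *
c=env.capture("scene"); crop(c,240,90,400,230,5,"pics/s4.png")
s=env.observe(); print(s["ee_pos"],s["wrist_force"],s["t"])
```

```text
[0.50239645 0.01202683 0.12629742] [-0.42933599  0.10233206  0.26742016] 3.55
```

View pics/s4.png

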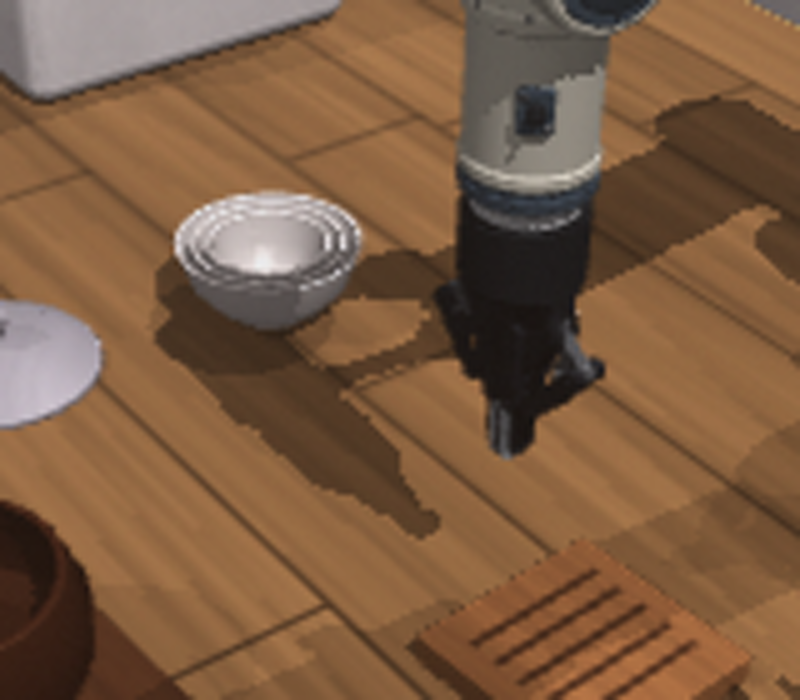

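The trivet lies flat (corners (415,640), (585,540), (748,662)). I back off in front of it, open the fingers for a two-point push, and look.

Call:
step_arm(
  steps=[
    [[-0.8,-0.3,-0.5,0],[-1.8,-1.0,-1,0],[-2.8,-1.8,-1,0],[-3.6,-2.6,-1,0],[-4.2,-3.0,-1,0]],
  ],
  hand=100,
)

```text
t: 4.05
ee_pos: [0.392, 0.0813, 0.1516]
ee_rot: [[0.998, 0.061, 0.001], [0.061, -0.998, 0.0], [0.001, -0.0, -1.0]]
wrist_force: [1.3, -0.1, -0.7]
gripper_width: 0.85
```

Run:
```python
from h import *
c=env.capture("top"); crop(c,205,130,435,280,3.4,"pics/t5.png")
c=env.capture("scene"); crop(c,300,100,460,240,5,"pics/s5.png")
s=env.observe(); print(s["ee_pos"],s["wrist_force"],s["t"])
```

```text
[0.39211366 0.08127263 0.15176322] [ 1.23226764 -0.54373754 -0.22670603] 4.15
```

View pics/t5.png

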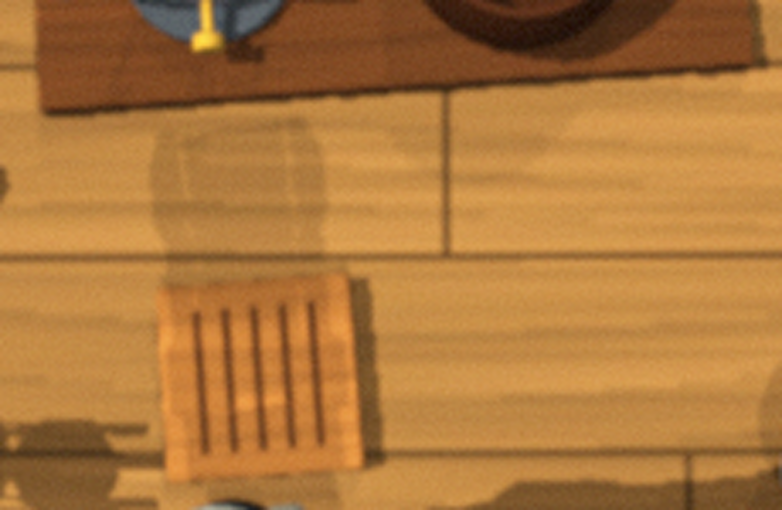

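View pics/s5.png

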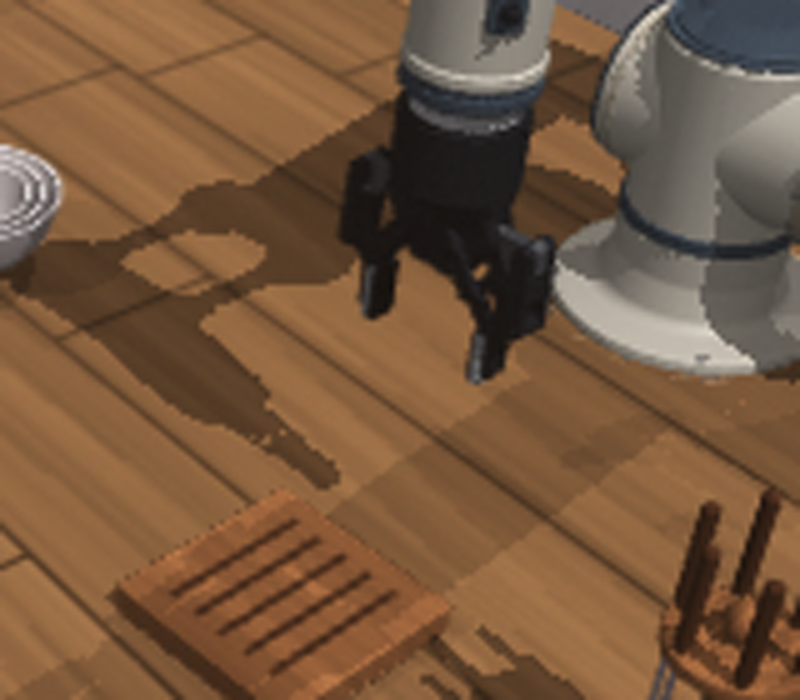

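Run:
```python
from h import *
c=env.capture("top")
f=lambda L,s,x0,y0:[((u+.5)/s+x0-.5,(v+.5)/s+y0-.5) for u,v in L]
P=pix2w(c,f([(160,287),(348,273),(362,467),(168,480)],3.4,205,130),.024);print(P.round(4),P.mean(0))
for a,b in [(0,1),(3,2)]: d=P[a]-P[b]; print(np.linalg.norm(d),np.degrees(np.arctan2(-d[0],d[1])))
for a,b in [(0,3),(1,2)]: d=P[a]-P[b]; print(np.linalg.norm(d),np.degrees(np.arctan2(d[1],d[0])))
# board edge: fit line from gradient in the top view (wood->dark)
g=c["image"].astype(float)[:,:,0]
pts=[]
for u in range(222,422,4):
    col=cv2.GaussianBlur(g,(0,0),0.7)[145:170,u]; i=np.argmax(np.diff(col))
    y0=145+i; dd=np.diff(col)[max(i-2,0):i+3]; pts.append((u, y0+.5+ (np.arange(-2,3)[:len(dd)]*dd).sum()/dd.sum()))
W=pix2w(c,pts,.0); k=np.polyfit(W[:,1],W[:,0],1); r=W[:,0]-np.polyval(k,W[:,1]); 
m=abs(r-np.median(r))<.002;k=np.polyfit(W[m,1],W[m,0],1)
print("edge x=",k,"n",m.sum(),r.std(),"ang",np.degrees(np.arctan(-k[0])),"x at y=.09",np.polyval(k,.09))
```

```text
[[0.5695 0.1689 0.024 ]
 [0.58   0.0245 0.024 ]
 [0.4325 0.0138 0.024 ]
 [0.4226 0.1611 0.024 ]] [0.50114599 0.09206042 0.024     ]
0.1447714667209468 4.156133996207429
0.14763750375208867 3.834241017091227
0.14702990460392945 3.044233401036424
0.14783165647898927 4.160232937672331
edge x= [-0.06508756  0.72194004] n 48 0.0008215910455100598 ang 3.723989385433537 x at y=.09 0.7160821560810021
```

Trivet centre is about (0.501, 0.092), rotated about 3.8°; the board's edge is at 3.7°, x ≈ 0.716–0.72, so the tool's yaw already matches. I lower beside its near side.

Call:
step_arm(
  steps=[
    [[-0.1,-0.15,1.3,0],[-0.1,-0.15,2.8,0],[-0.1,-0.15,4.2,0],[-0.1,-0.15,5.4,0],[-0.1,-0.15,5.8,0]],
  ],
)

```text
t: 4.7
ee_pos: [0.3887, 0.0831, 0.0026]
ee_rot: [[0.998, 0.06, -0.006], [0.06, -0.998, -0.001], [-0.006, 0.001, -1.0]]
wrist_force: [-0.7, 0.4, -0.1]
gripper_width: 1.002
```

Run:
```python
from h import *
c=env.capture("scene"); crop(c,310,120,430,220,6.5,"pics/s6.png")
s=env.observe(); print(s["ee_pos"],s["wrist_force"],s["t"],s["gripper_width"])
```

```text
[0.3887278  0.08317996 0.00278448] [-1.11156771 -0.5163725  -0.6472796 ] 4.75 1.000797581884088
```

View pics/s6.png

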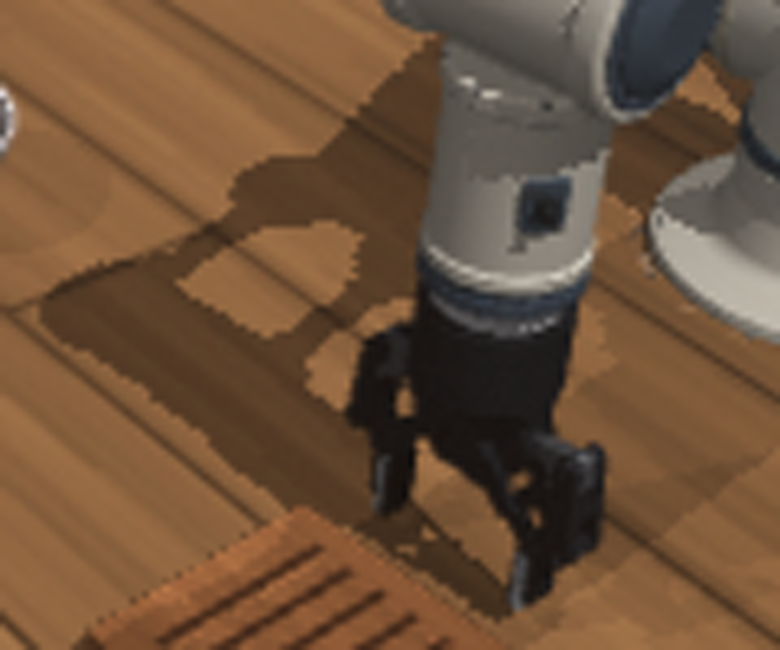

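Call:
step_arm(
  steps=[
    [[0.3,0,0.1,0],[0.6,0,0.15,0],[0.9,0,0.15,0],[1.3,0,0.15,0],[1.7,0,0.15,0]],
  ],
)

```text
t: 5.25
ee_pos: [0.4341, 0.0867, 0.0038]
ee_rot: [[0.998, 0.061, 0.001], [0.061, -0.998, 0.0], [0.001, -0.0, -1.0]]
wrist_force: [-3.0, -0.1, 1.9]
gripper_width: 1.0
```

Run:
```python
from h import *
c=env.capture("scene"); crop(c,310,120,430,220,6.5,"pics/s7.png")
s=env.observe(); print(s["ee_pos"],s["wrist_force"],s["t"],s["gripper_width"])
```

```text
[0.43546655 0.08677038 0.00403631] [-0.26512347 -0.67453206  0.18690545] 5.3 0.999464399940922
```

View pics/s7.png

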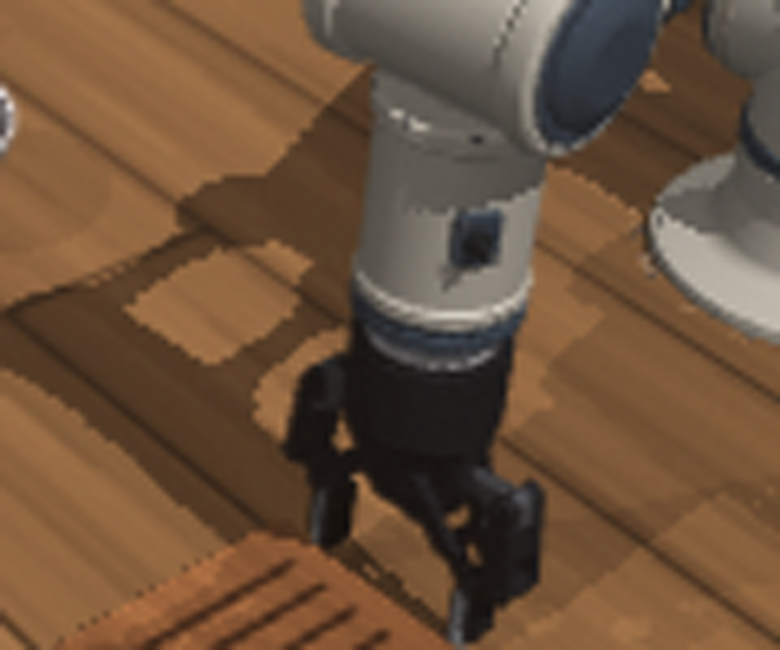

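Both fingers are against the near side (at (325,540) and (470,635)) and the trivet has begun to slide. Continuing.

Call:
step_arm(
  steps=[
    [[0.4,0,0.15,0],[0.9,0,0.15,0],[1.4,0,0.15,0],[1.9,0,0.15,0],[2.3,0,0.15,0]],
  ],
)

```text
t: 5.8
ee_pos: [0.4911, 0.0902, -0.0006]
ee_rot: [[0.998, 0.061, 0.0], [0.061, -0.998, 0.0], [0.0, -0.0, -1.0]]
wrist_force: [-2.5, -1.3, 1.0]
gripper_width: 1.008
```

Call:
step_arm(
  steps=[
    [[0.4,0,0,0],[0.8,0,0,0],[1.1,0,0,0],[1.3,0,0,0],[1.5,0,0,0]],
  ],
)

```text
t: 6.3
ee_pos: [0.5278, 0.0924, -0.0012]
ee_rot: [[0.998, 0.061, -0.0], [0.061, -0.998, -0.0], [-0.0, -0.0, -1.0]]
wrist_force: [-2.6, -0.4, 1.5]
gripper_width: 1.003
```

Run:
```python
from h import *
c=env.capture("top"); crop(c,205,130,435,280,3.4,"pics/t8.png")
c=env.capture("scene"); crop(c,240,160,400,300,5,"pics/s8.png")
s=env.observe(); print(s["ee_pos"],s["wrist_force"],s["t"],s["gripper_width"])
```

```text
[ 0.52823821  0.09238582 -0.00123317] [ 0.20777965  0.43413787 -0.94476742] 6.4 1.0019954175557415
```

View pics/t8.png

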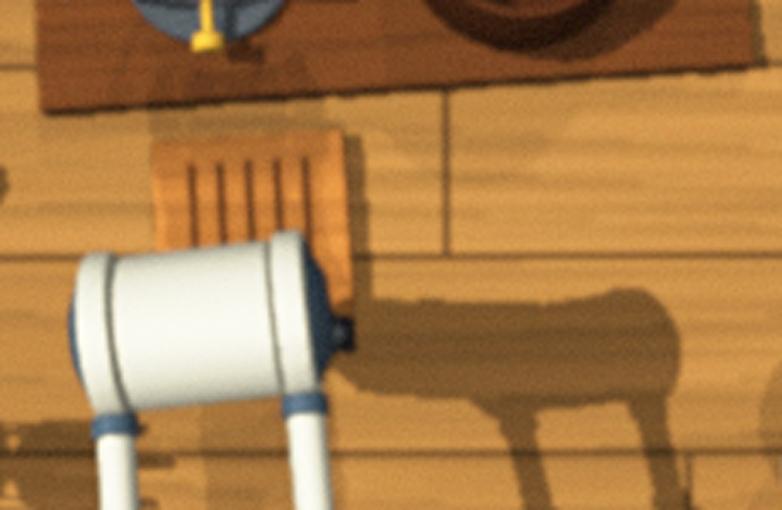

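View pics/s8.png

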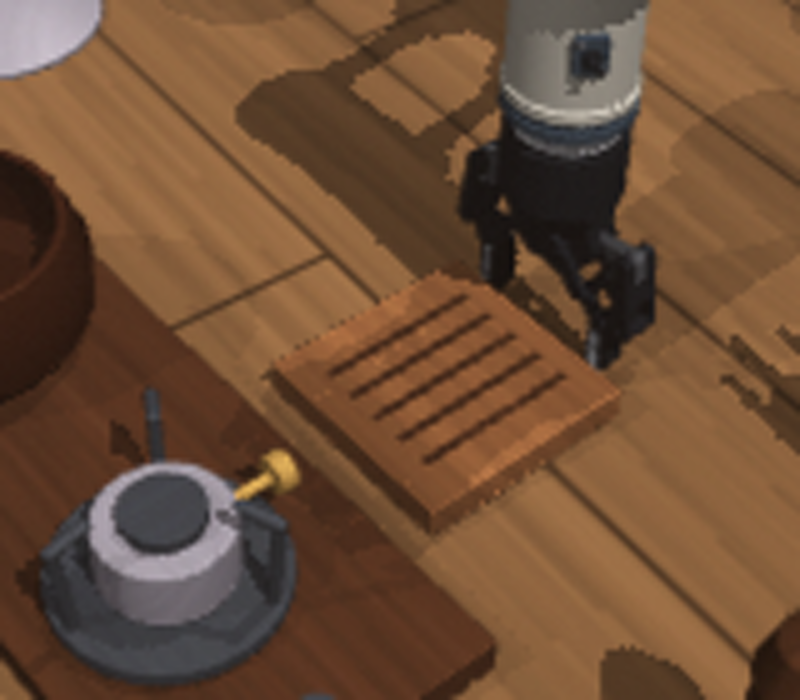

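The trivet is parallel to the board's edge with a gap of about 28 mm (trivet edge (152,142)–(340,130), board edge (152,104)–(340,93)). Closing in slowly, watching force.

Call:
step_arm(
  steps=[
    [[0.2,0,0,0],[0.4,0,0,0],[0.6,0,0,0],[0.75,0,0,0],[0.9,0,0,0]],
  ],
)

```text
t: 6.9
ee_pos: [0.5503, 0.0938, -0.0014]
ee_rot: [[0.998, 0.061, -0.0], [0.061, -0.998, -0.0], [-0.0, -0.0, -1.0]]
wrist_force: [-1.1, -0.2, -0.7]
gripper_width: 0.998
```

Call:
step_arm(
  steps=[
    [[0.05,0,0,0],[0.1,0,0,0],[0.15,0,0,0],[0.2,0,0,0],[0.25,0,0,0]],
  ],
)

```text
t: 7.4
ee_pos: [0.5562, 0.0941, -0.0013]
ee_rot: [[0.998, 0.061, -0.0], [0.061, -0.998, 0.0], [-0.0, -0.0, -1.0]]
wrist_force: [-0.1, 0.6, -0.5]
gripper_width: 0.996
```

Call:
step_arm(
  steps=[
    [[0.03,0,0,0],[0.06,0,0,0],[0.09,0,0,0],[0.12,0,0,0],[0.15,0,0,0]],
  ],
)

```text
t: 7.9
ee_pos: [0.5574, 0.0941, -0.0013]
ee_rot: [[0.998, 0.061, -0.006], [0.061, -0.998, -0.001], [-0.006, 0.0, -1.0]]
wrist_force: [-15.4, -2.2, 8.4]
gripper_width: 1.001
```

Run:
```python
from h import *
c=env.capture("top"); crop(c,235,140,325,200,8,"pics/t9.png")
c=env.capture("scene"); crop(c,240,190,350,270,7,"pics/s9.png")
s=env.observe(); print(s["ee_pos"],s["wrist_force"],s["t"],s["gripper_width"])
```

```text
[ 0.55740407  0.09412489 -0.001291  ] [-14.05709373  -1.95600372   7.65531566] 8.0 1.0012978788157758
```

View pics/t9.png

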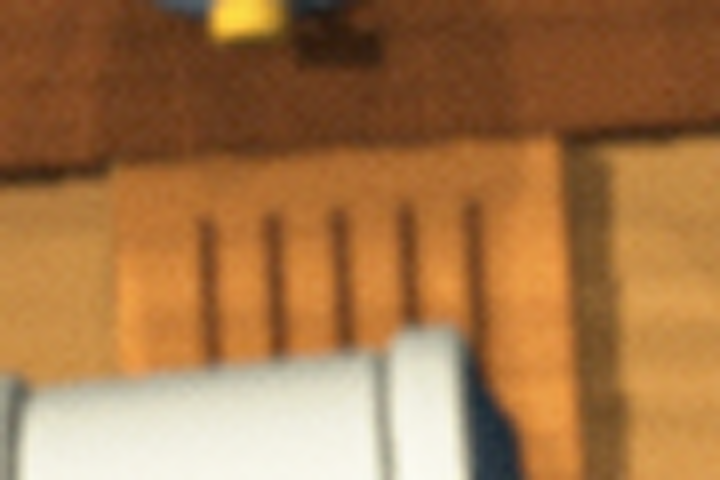

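View pics/s9.png

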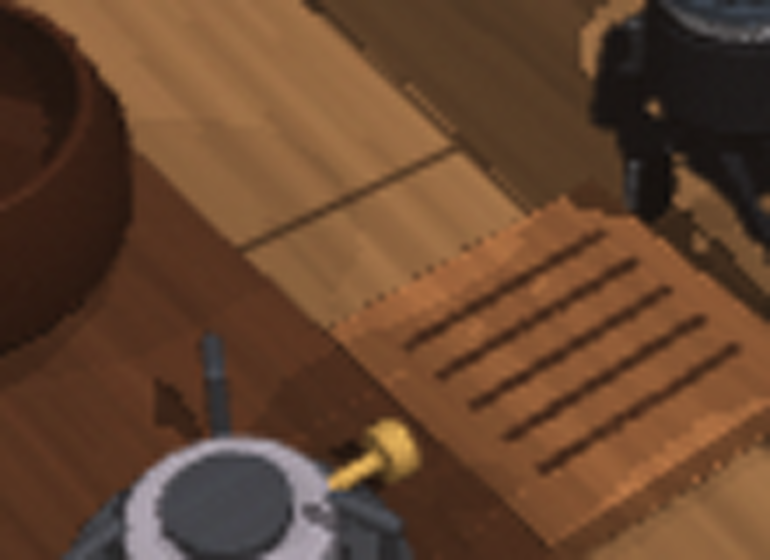

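Force jumped to 15 N and no gap shows along the board edge in either view. A slightly firmer press squares it up, and I check the moment.

Call:
step_arm(
  steps=[
    [[0.03,0,0,0],[0.06,0,0,0],[0.09,0,0,0],[0.09,0,0,0],[0.09,0,0,0]],
  ],
)

```text
t: 8.5
ee_pos: [0.5574, 0.0941, -0.0013]
ee_rot: [[0.998, 0.061, -0.012], [0.061, -0.998, -0.001], [-0.012, 0.001, -1.0]]
wrist_force: [-23.3, -1.7, 13.4]
gripper_width: 0.997
```

Run:
```python
from h import *
s=env.observe(); print(s["ee_pos"],s["wrist_force"],s["torque"],s["t"])
```

```text
[ 0.55742263  0.09405987 -0.00127701] [-23.34162751  -1.65278819  13.433671  ] [-0.27449491  3.48682574  0.15052434] 8.5
```

The moment about z is only 0.15 N m (one finger alone would give about 1), so both fingers are bearing evenly. Backing straight off, then up and away.

Call:
step_arm(
  steps=[
    [[-0.1,0,0,0],[-0.25,0,0,0],[-0.6,0,0,0],[-1.2,0,0,0],[-2.0,0,0,0]],
  ],
)

```text
t: 9.0
ee_pos: [0.5124, 0.0915, -0.0009]
ee_rot: [[0.998, 0.061, 0.002], [0.061, -0.998, 0.0], [0.002, -0.0, -1.0]]
wrist_force: [-0.0, -0.1, -0.2]
gripper_width: 1.0
```

Call:
step_arm(
  steps=[
    [[-1.2,0,-0.5,0],[-2.4,0,-2,0],[-3.6,0,-3.6,0],[-4.4,0,-5.0,0],[-4.8,0,-6.0,0]],
  ],
)

```text
t: 9.5
ee_pos: [0.3919, 0.0842, 0.152]
ee_rot: [[0.998, 0.061, 0.005], [0.061, -0.998, 0.001], [0.005, -0.0, -1.0]]
wrist_force: [0.3, 0.5, -0.9]
gripper_width: 1.0
```

Run:
```python
from h import *
c=env.capture("top"); crop(c,220,130,340,220,6.5,"pics/t10.png");cv2.imwrite("pics/t10f.png",c["image"][:,:,::-1])
c=env.capture("scene"); crop(c,240,190,350,270,7,"pics/s10.png")
s=env.observe(); print(s["ee_pos"],s["wrist_force"],s["t"])
```

```text
[0.39364631 0.08444845 0.15396477] [-0.01435253  0.41408426 -0.17383573] 9.6
```

View pics/t10.png

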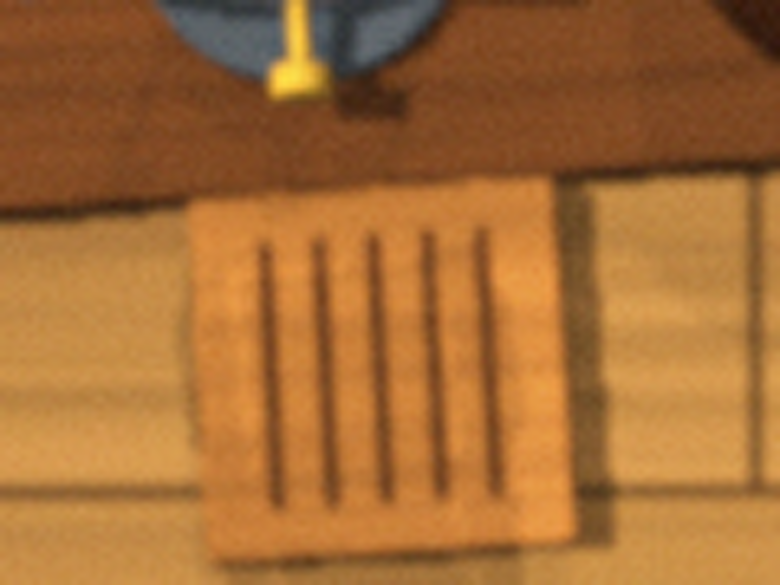

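View pics/s10.png

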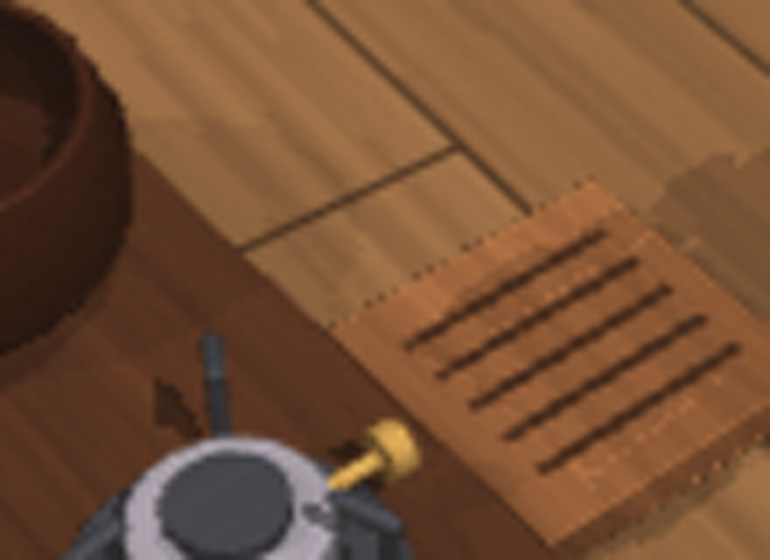

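View pics/t10f.png

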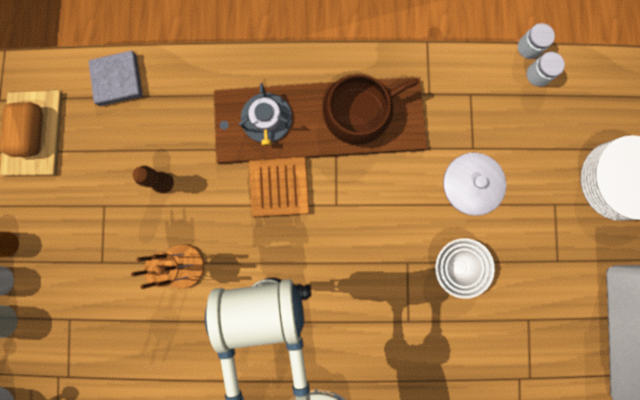

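In the top crop the trivet's far side, (190,200)–(553,180), lies on the board edge with no gap. The bowls, lid, mill and fork stand are at their first pixel positions.

Run:
```python
from h import *
print(env.job_done())
```

```text
the job is handed in; nothing more can be done
None
```

The trivet lies flat with one side against the serving board's front edge, and I handed the job in at about 9.6 s of the 48 s allowed.

- **Tipping:** I pushed the trivet over with shut fingertips just below its top. It fell to the left, away from the bowls, about its own lower edge.
- **Sliding:** I pushed it about 0.14 m along the table with both open fingers against its near side, until it met the board.
- **Contact:** The push force rose to 23 N with almost no twist (0.15 N m about the vertical). That means both fingers bore evenly and the trivet's side was seated squarely.
- **After backing off:** The top and scene pictures showed no gap along the edge. In the top view the bowls, fork stand, lid and mill looked where they started, though I compared them by eye only. The wrist force read about zero with the robot clear of everything.

No check failed. My two readings of the board edge's position differed by about 4 mm, so I judged the final contact by force and by the pictures instead.

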